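Feed one ferrite core to the V stop

TASK

The winder needs the next ferrite core. Press the feeder's palm knob all the way in so that exactly one core comes out of the magazine, and let the plunger spring fully back; then nudge that core aside along the track with the fingertips until it sits fully home in the V stop. Only push: lift nothing, do not touch the cores in the magazine, be gentle because ferrite chips, and leave the tools and things lying around where they are.

Things in the scene. Friction and masses are not known exactly. Their poses are not given: they have to be found in the camera images.
- feeder: Core feeder, fixed to the bench. Origin at bench level under the magazine's axis. Own frame: +x along the track towards the V stop, -y the way cores come out, +y towards the knob, z up. Magazine: square metal shaft, 44 mm outside, top 84 mm above the bench, open above, sight slot in front. Behind it the slide housing, 54 mm wide, 50 mm high, to y = +82 mm.
- magazine (a point): On the magazine's axis at its floor, 24 mm above the bench. The shaft is 34 x 34 mm inside and holds four cores. An opening 14.5 mm high at the foot of its front (-y) wall lets only the lowest core through.
- exit (a point): On the track's centre line in front of the magazine (feeder x = 0, y = -39.5 mm, 24 mm above the bench): a fed core arrives within 3 mm of here. The track is a level channel along the feeder's x from -52 to +114 mm, 35 mm wide, between rails 5 mm high; for |x| < 22 mm the magazine's front face (17.5 mm from this point) is its inner wall. Open at the -x end.
- plunger (a joint): Travel of the plunger: 0 out (rest), 0.040 m fully in against its stop; it moves along the feeder's -y. A spring pushes it out again when let go: about 3.3 N at rest, 7.7 N fully in. Fully in, its slide has put the lowest core just outside the magazine and carries the rest of the stack; when it is back out, the stack has dropped by one core.
- plunger_knob (a point): Centre of the outer (+y) face of the plunger's round black palm knob, 30 mm above the bench; moves with it. The knob is 37 mm across, 17 mm thick, its axis along the feeder's y; at rest its face is 135.5 mm from the magazine's axis.
- v_stop: Bare-metal V stop clamped on the track 47 to 75 mm from the exit along +x; pushing does not move it. Origin: point on the track floor (24 mm above the bench) over which a core is centred when fully home in the V. Axes as the feeder's; the V opens to -x. Jaws 9 mm high, 3 to 22 mm ahead of the origin; a steel thumbscrew 30 mm ahead of it stands 18.5 mm over the track.
- core_1: Lowest ring core in the magazine at the start, the one to feed: dark grey ferrite ring, 32 mm outside, 19 mm bore, 12 mm high, about 30 g. Origin: centre of its underside, z up.
- core_2: Second core from below, a ring like core_1, same origin. Its underside is 36 mm above the bench at the start and 24 mm after one core has been fed.
- core_3: Third core from below, a ring like core_1, same origin.
- core_4: Top core of the stack, a ring like core_1, same origin; its top is 72 mm above the bench at the start.
- tape_roll: Bystander: roll of amber tape lying flat past the feeder's far end, 60 mm across, 12 mm high. Origin: centre of its underside.
- cutters: Bystander: small green-handled cutters lying along the track, outside its outer (-y) rail, 53 x 108 x 11 mm. Origin: centre of the underside.
- tweezers: Bystander: steel tweezers lying beside the feeder on its -x side, 14 x 118 x 9 mm. Origin: centre of the underside.
- dish: Bystander: white round dish past the plunger knob, about 100 mm from its face, 60 mm across, 23 mm high. Origin: centre of its underside.

How it is judged:
On the way, in this order (a step that is already met when the one before it is completed fails the run):
1. the plunger is pressed fully in (within 3 mm of its stop) and the lowest core is out on the track, the others still stacked (value of joint plunger above 0.037 m and y of core_1 in the frame of feeder below -0.033 m), for 0.1 s.
2. the plunger has sprung back out and the stack has dropped by one core (value of joint plunger below 0.004 m and height (world z) of core_2 below 0.028 m and y of core_1 in the frame of feeder below -0.033 m), for 0.1 s.
At the end, for the whole second after the job is handed in: The fed core lies flat on the track and at rest, its centre within 4 mm of the home point in the V stop; the plunger is back out (within 4 mm); the other three cores are stacked in the magazine, dropped by one core height; the tape roll, cutters, tweezers and dish are where they were (within 15 mm) (horizontal distance between core_1 and v_stop below 0.004 m and height (world z) of core_1 between 0.021 and 0.027 m and angle between core_1's own z axis and vertical below 0.1 rad and linear speed of core_1 below 0.02 m/s and value of joint plunger below 0.004 m and horizontal distance between each of core_2, core_3, core_4 and magazine below 0.006 m and height (world z) of core_2 between 0.02 and 0.028 m and height (world z) of core_3 between 0.032 and 0.04 m and height (world z) of core_4 between 0.044 and 0.052 m and distance of each of tape_roll, cutters, tweezers, dish from where it was at the start of the episode below 0.015 m); the robot touches nothing.
It fails at once if a core is lifted (8 mm), or the fed core falls off the track (height (world z) of core_1 above 0.032 m or height (world z) of core_1 below 0.018 m or height (world z) of core_2 above 0.044 m or height (world z) of core_3 above 0.056 m or height (world z) of core_4 above 0.068 m).
It fails at once if a second core leaves the magazine (horizontal distance between any of core_2, core_3, core_4 and magazine above 0.012 m).
It fails at once if the fingers touch the cores in the magazine (contact force between the fingers and core_2 above 0.5 N or contact force between the fingers and core_3 above 0.5 N or contact force between the fingers and core_4 above 0.5 N).
It fails at once if the fed core is squeezed or shoved with more than 30 N (contact force between the fingers and core_1 above 30 N).
It fails at once if the tape roll, cutters, tweezers or dish is knocked about (15 mm) (distance of any of tape_roll, cutters, tweezers, dish from where it was at the start of the episode above 0.015 m).
It also fails if it takes over 43 s, if anything falls off the work surface, if the arm or the gripper's body presses on something with over 40 N, if the wrist force passes 120 N, or if a joint passes its speed limit or range.

ROBOT

A 6-joint arm with a two-finger parallel gripper is mounted at the origin on a cart in front of the work surface, level with it; the furniture and walls round the work are solid. World frame = base frame: x ahead of the robot, y to its left, z up, the work surface at z = 0. Lengths are in m, angles in rad, forces in N, time in s.
With the tool pointing down it reaches from about 0.3 to 0.775 m from the base axis. Payload 14.6 kg.
Tool frame: the origin (TCP) lies between the finger pads; the fingertips stand ctrl.tip_extent ahead of it and the grasp point (between the pads) lies 3 mm ahead of it (ctrl.tip_extent is the distance from the TCP to the fingertips, in m); z points along the fingers, y is the line along which they close (so a half turn about z gives the same grasp; the last joint's range is limited). The gripper opens to 94 mm and grips with 3 to 60 N. Pads are 16 mm wide; open, the fingers measure 119 mm over their backs; the gripper's body (75 mm by 177 mm) begins 78 mm behind the grasp point.
Start: joints at [1.117, 0.3, 1.521, -0, 1.321, -0.067], TCP at [0.207, 0.509, 0.227] pointing down, gripper open.
Joint ranges: [-3.03, 3.03], [-0.79, 2.21], [0.23, 2.52], [-1.04, 4.18], [0, 3.07], [-2.55, 2.55]. Speed limits (rad/s): [2.22, 2.22, 2.57, 3.14, 3.14, 3.14].

INTERFACE

Orientations are given as [roll, pitch, yaw] about the fixed x, y, z axes, in that order (R = Rz(yaw) Ry(pitch) Rx(roll)).
In Python, from station import ctrl, cams, hand_in gives the robot as it stands (ctrl), with the cameras (cams) and the job as plain functions.
- The arm moves only by the shell command python3 shift.py [OPENING] [FORCE], which reads ROWS from standard input. ROWS is a JSON list of rows, 1 to 10 of them, each of 6 numbers: dx, dy, dz in shares of the most that a row can go, 1 being 50 mm, then a rotation vector rx, ry, rz in fractions of the full range, 1 being 4 rad; each row shifts and turns the commanded pose from where the row before left it, along the tool's axes as they then stand; what a row does not reach is not made up. A row lasts 1/10 s, in which the tool goes at most 0.05 m and 0.15 rad, less where a joint would pass 70% of its speed; a pose out of reach is approached as far as the arm can. OPENING is the finger opening in m, set as the command begins (- or left out keeps the last). The fingers move at their own pace and stop on an object; FORCE is the grip in N (left out, the last holds). Time passes only in rows, so rows that do not move let the fingers close. It prints the time, the measured TCP pose, the force, the opening and the grip force at its end. No shift or turn number may pass 1 either way. Input that does not fit is refused with a message, and nothing moves.
- ctrl.get_obs(): the state, without advancing time (a new reading comes with each control period).
- cams.camera(name): name is "side" or "top"; returns a dict with "pixels" (420x560x3 uint8, blue, green, red), "fx", "fy", "cx", "cy" (pixels), "k1" (the pictures are not rectified: a ray, as slopes to the right and down, at radius r is drawn at 1 + k1 r^2 times it, then the intrinsics apply), "extrinsics" (4x4, takes a point from camera to world coordinates). Camera axes: x right, y up, looking along -z (the intrinsics and any distortion apply to the point x, -y, -z); pixel columns grow to the right and rows downward; lengths in m; the calibration is good to about 2 mm. A picture is of the moment at which its call begins. There is no depth.
- hand_in(): hands the job in; it is judged then, once.
The state is a dict: "time_s": time; "qpos": joint angles; "joint_vel": joint speeds; "tau": joint torques, N m; "ee_pos": TCP position; "eef_rot": TCP orientation; "force": force on the tool from outside, world axes, zero at the start; "moment": the same for the moment, N m; "grip_width": finger opening in m; "grip_force": force on a finger pad.
Only numpy, scipy, OpenCV 4.12 (cv2) and the standard library are available. Lean on these libraries where they do the work, as an engineer would, in place of code of your own. Each camera call takes 0.05 s, during which the arm holds its last target. There are 200 camera calls.

## Working session

There is one attempt and no reset: what is moved stays moved. The work goes in short steps, Python scripts to look and compute and a shell command to move; the robot and the scene stay as the last step left them, time stands still between calls to the robot, and variables do not carry over. Pictures are saved under pics/ and viewed, at most 10 in all, crops included, and the job is handed in when it is done.

```bash
ls; mkdir -p pics; python3 - <<'E'
from station import ctrl, cams, hand_in
import cv2,numpy as np
o=ctrl.get_obs();print(o['ee_pos'],o['eef_rot'],o['grip_width'],ctrl.tip_extent,o['time_s'])
for n in('side','top'):
    c=cams.camera(n);cv2.imwrite(f'pics/{n}0.png',cv2.cvtColor(c['pixels'],cv2.COLOR_BGR2BGRA)[:,:,:3]);print(n,c['fx'],c['fy'],c['cx'],c['cy'],c['k1'],np.round(c['extrinsics'],4).tolist())
E
```

```text
pics
shift.py
station.py
[0.20736683 0.50915958 0.22689563] [-3.14046895e+00 -7.82358016e-05  2.75478122e+00] 0.09398174330644511 0.022 0.0
side 486.19839048498767 486.19839048498767 273.2618888490084 211.22285970671982 -0.13154518519416364 [[0.9155, 0.2908, -0.2779, 0.2684], [-0.4017, 0.6249, -0.6694, -0.3263], [-0.021, 0.7245, 0.6889, 0.6498], [0.0, 0.0, 0.0, 1.0]]
top 448.8949550492521 448.8949550492521 273.6125053915248 219.58721265744745 -0.02482949802830266 [[0.0253, 0.986, -0.1651, 0.3478], [-0.9997, 0.0259, 0.0018, 0.2714], [0.006, 0.165, 0.9863, 1.0583], [0.0, 0.0, 0.0, 1.0]]
```

View pics/side0.png

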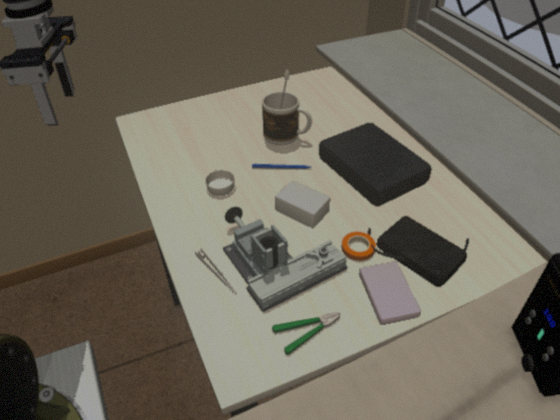

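View pics/top0.png

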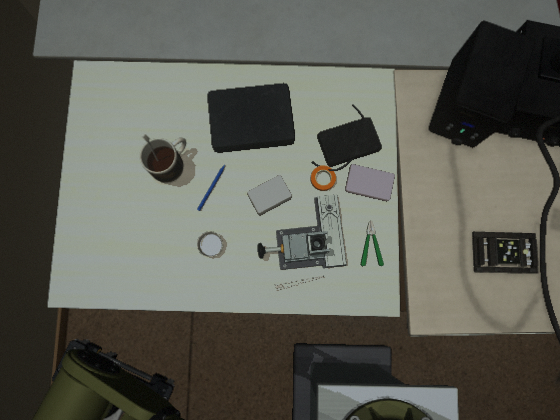

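The side view shows the feeder around (280,260), with its knob at (233,214), the V stop and thumbscrew near (320,255), and the cutters, tweezers, tape and dish around it. The top view shows the magazine at about (318,243) and the knob at (262,251), with the track running upwards. I'll enlarge both.

```bash
python3 - <<'E'
import cv2
a=cv2.imread('pics/top0.png')[182:282,245:395];cv2.imwrite('pics/top0c.png',cv2.resize(a,None,fx=5,fy=5,interpolation=cv2.INTER_CUBIC))
a=cv2.imread('pics/side0.png')[195:320,190:355];cv2.imwrite('pics/side0c.png',cv2.resize(a,None,fx=4.8,fy=4.8,interpolation=cv2.INTER_CUBIC))
E
```

```text
(no output)
```

View pics/top0c.png

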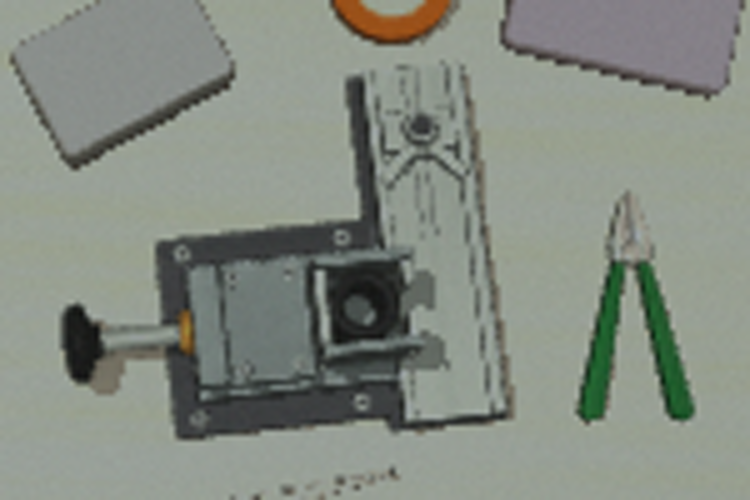

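View pics/side0c.png

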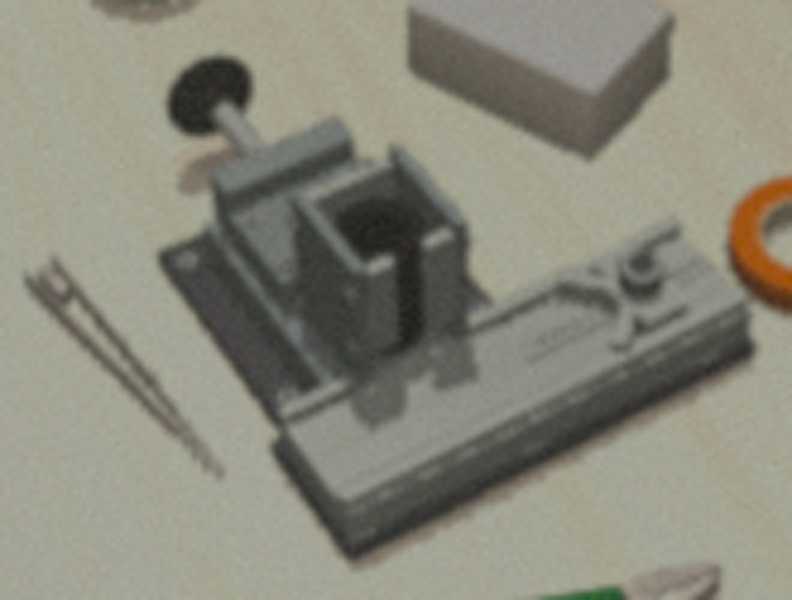

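Top crop: the knob face is at about (66,343), the magazine's top corners at (314,264), (408,250), (322,358) and (424,346), the thumbscrew at (421,125), and the V vertex at (425,155). Side crop: the magazine corners are at (299,200), (365,265), (465,235) and (395,150), the screw at (645,262), and the centre of the knob's inner face at (210,96). I'll triangulate these and fit the feeder pose.

```bash
cat > geo.py <<'E'
import numpy as np,cv2
from scipy.optimize import least_squares
K={'side':(486.198,273.262,211.223,-0.131545,[[0.9155,0.2908,-0.2779,0.2684],[-0.4017,0.6249,-0.6694,-0.3263],[-0.021,0.7245,0.6889,0.6498]]),
'top':(448.895,273.6125,219.587,-0.0248295,[[0.0253,0.986,-0.1651,0.3478],[-0.9997,0.0259,0.0018,0.2714],[0.006,0.165,0.9863,1.0583]])}
def proj(n,P):
    f,cx,cy,k,E=K[n];E=np.array(E);c=(np.atleast_2d(P)-E[:,3])@E[:,:3]
    s=c[:,:2]*[1,-1]/-c[:,2:];s=s*(1+k*(s**2).sum(1,keepdims=True));return s*f+[cx,cy]
def tri(a,b):
    r=least_squares(lambda P:np.r_[(proj('top',P)-a)[0],(proj('side',P)-b)[0]],[.4,.2,.03]);return r.x,np.abs(r.fun).max()
T=lambda u,v:np.array([245+(u+.5)/5-.5,182+(v+.5)/5-.5])
S=lambda u,v:np.array([190+(u+.5)/4.8-.5,195+(v+.5)/4.8-.5])
E
cat > fit.py <<'E'
from geo import *
top=[((22,22,84),(314,264)),((22,-22,84),(408,250)),((-22,22,84),(322,358)),((-22,-22,84),(424,346)),((0,135.5,30),(66,343)),(('s',-39.5,42.5),(421,125))]
side=[((-22,22,84),(299,200)),((-22,-22,84),(365,265)),((22,-22,84),(465,235)),((22,22,84),(395,150)),((0,118.5,30),(210,96)),(('s',-39.5,42.5),(645,262))]
for i,j in((0,3),(1,2),(2,0),(3,1),(5,5)):
    P,e=tri(T(*top[i][1]),S(*side[j][1]));print(top[i][0],P.round(4),round(e,2))
def res(p,z=0):
    x,y,a,s,dz=p;R=np.array([[np.cos(a),-np.sin(a)],[np.sin(a),np.cos(a)]]);o=[]
    for n,L,f in(('top',top,T),('side',side,S)):
        for q,uv in L:
            q=np.array([s+.03 if q[0]=='s' else q[0]/1e3,q[1]/1e3,q[2]/1e3]);w=np.r_[R@q[:2]+[x,y],q[2]+dz]
            o.append(proj(n,w)[0]-f(*uv))
    return np.array(o)
r=least_squares(lambda p:res(p).ravel(),[.33,.2,.1,.06,0]);print(r.x.round(4));print(res(r.x).round(2).tolist())
r=least_squares(lambda p:np.r_[res(p).ravel(),1e4*p[4]],[.33,.2,.1,.06,0]);print(r.x.round(4))
E
python3 fit.py
```

```text
(22, 22, 84) [0.481  0.1945 0.0819] 0.34
(22, -22, 84) [0.4884 0.1528 0.0769] 0.09
(-22, 22, 84) [0.4422 0.1898 0.0784] 1.3
(-22, -22, 84) [0.4481 0.1461 0.087 ] 1.46
('s', -39.5, 42.5) [0.5524 0.1428 0.0434] 0.42
[ 0.4645  0.1708  0.1385  0.0536 -0.0006]
[[-0.36, -1.49], [0.71, -0.92], [0.56, -0.38], [0.18, -0.25], [-0.44, 0.83], [-0.13, -0.49], [-2.52, -1.39], [-2.3, 2.29], [0.65, -2.67], [0.73, -1.45], [2.07, 3.82], [-0.23, 0.42]]
[ 0.4644  0.1706  0.1385  0.0536 -0.    ]
```

```bash
cat > ov.py <<'E'
from geo import *
import sys
x,y,a,s=map(float,sys.argv[1:5]);R=np.array([[np.cos(a),-np.sin(a)],[np.sin(a),np.cos(a)]])
sq=lambda x0,x1,y0,y1,z:[(x0,y0,z),(x1,y0,z),(x1,y1,z),(x0,y1,z),(x0,y0,z)]
t=np.linspace(0,6.3,30)
L=[sq(-22,22,-22,22,84),sq(-27,27,22,82,50),sq(-52,114,-57,-22,29),sq(-52,114,-57,-22,24),[(18.5*np.cos(q),118.5,30+18.5*np.sin(q)) for q in t],[(18.5*np.cos(q),135.5,30+18.5*np.sin(q)) for q in t],[(s*1e3+16*np.cos(q),-39.5+16*np.sin(q),24) for q in t],[(s*1e3+30+4*np.cos(q),-39.5+4*np.sin(q),42.5) for q in t],[(0,82,30),(0,118.5,30)]]
out=[]
for n,(u0,u1,v0,v1),f,src in(('top',(245,360,210-10,285),4.8,sys.argv[5]),('side',(200,355,195,320),5,sys.argv[6])):
    im=cv2.resize(cv2.imread(src)[v0:v1,u0:u1] if n=='side' else cv2.imread(src)[182:282,252:355],None,fx=f,fy=f,interpolation=cv2.INTER_CUBIC)
    o=np.array([u0,v0]) if n=='side' else np.array([252,182])
    for l in L:
        q=np.array(l)/1e3;w=np.c_[q[:,:2]@R.T+[x,y],q[:,2]];p=(proj(n,w)-o+.5)*f-.5
        cv2.polylines(im,[np.int32(p.round())],False,(0,0,255),1)
    cv2.imwrite(f'pics/{sys.argv[7]}_{n}.png',im)
    out.append(im)
h=max(i.shape[0] for i in out)
im=np.hstack([np.vstack([i,np.zeros((h-i.shape[0],i.shape[1],3),np.uint8)]) for i in out]);f=min(1,800/im.shape[1],600/im.shape[0])
im=cv2.resize(im,None,fx=f,fy=f,interpolation=cv2.INTER_AREA)
cv2.imwrite(f'pics/{sys.argv[7]}.png',im)
E
python3 ov.py .4644 .1706 .1385 .0536 pics/top0.png pics/side0.png ov1
```

```text
(no output)
```

View pics/ov1.png

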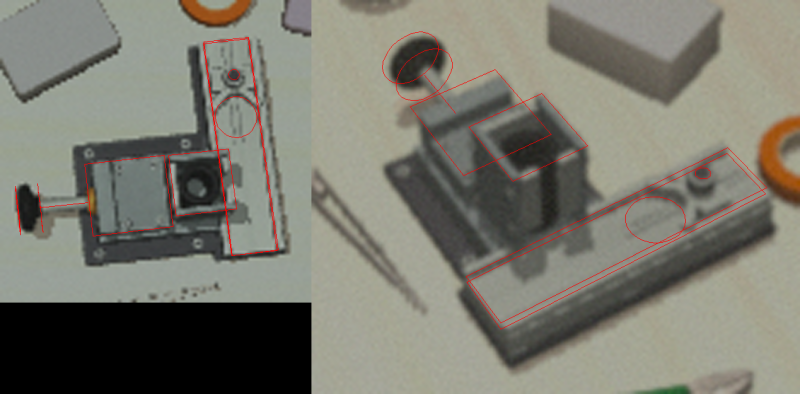

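```bash
cat >> geo.py <<'E'
def ray(n,uv,z):
    return least_squares(lambda P:(proj(n,[P[0],P[1],z])-uv)[0],[.45,.15]).x
E
python3 - <<'E'
from geo import *
for a,b,z,off in(((467,68),(510,415),.026,0),((375,75),(405,400),.029,0),((347,78),(362,215),.005,0),((157,240),(177,437),.005,0),((157,240),(360,220),.005,1),((177,437),(390,412),.005,1)):
    p=ray('top',T(*a),z);q=ray('top',T(*b),z);d=p-q if not off else p-q
    ang=np.arctan2(d[1],d[0])-(np.pi/2 if off else 0);print(p.round(4),q.round(4),round(ang,4))
P=ray('top',T(66,343),.03);print('knob face',P, 'side inner face',ray('side',S(210,96),.03))
E
```

```text
[0.5828 0.1194] [0.4202 0.0993] 0.1228
[0.5776 0.1631] [0.4256 0.148 ] 0.0987
[0.5811 0.174 ] [0.5147 0.1662] 0.1173
[0.5002 0.2633] [0.4075 0.2517] 0.1246
[0.5002 0.2633] [0.5123 0.1671] 0.1252
[0.4075 0.2517] [0.4216 0.1521] 0.1416
knob face [0.44772515 0.30407851] side inner face [0.44807756 0.2987011 ]
```

The rows are not in the units I measure in: shifts go in shares of 50 mm and turns go in shares of 4 rad. I convert before sending: -0.03 m is -0.6, -0.127 rad / 4 = -0.0318.

```bash
echo '[[0, 0, 0, 0, 0, -0.0318], [0, 0, 0, 0, 0, -0.0318], [0, 0, 0, 0, 0, -0.0318], [0, 0, 0, 0, 0, -0.0318], [-0.6, -0.6, 0, 0, 0, 0], [-0.6, -0.6, 0, 0, 0, 0], [-0.6, -0.6, 0, 0, 0, 0], [-0.6, -0.6, 0, 0, 0, 0], [-0.6, -0.6, 0, 0, 0, 0], [-0.6, -0.6, 0, 0, 0, 0]]' | python3 shift.py 0 20
cat > fr.py <<'E'
from station import ctrl, cams, hand_in
import numpy as np
o=ctrl.get_obs();a=.122;d=o['ee_pos'][:2]-[.4645,.170];c,s=np.cos(a),np.sin(a)
print('feeder xy',(d@[[c,-s],[s,c]]*1e3).round(1),'z',round(o['ee_pos'][2]*1e3,1),'tip',round((o['ee_pos'][2]-ctrl.tip_extent)*1e3,1),'rot',o['eef_rot'].round(3),'F feeder',(o['force'][:2]@[[c,-s],[s,c]]).round(1),o['force'].round(1),'t',o['time_s'],'w',o['grip_width'])
E
python3 fr.py
```

```text
time_s: 1.1
ee_pos: [0.409, 0.3511, 0.2273]
eef_rot: [-3.141, -0.0, -3.02]
force: [0.7, 0.4, -0.4]
grip_width: 0.0174
grip_force: 0.0
feeder xy [-33.1 186.5] z 227.3 tip 205.3 rot [-3.141 -0.    -3.02 ] F feeder [0.7 0.3] [ 0.7  0.4 -0.4] t 1.1 w 0.01736363959172788
```

In the tool's units: 0.04 m is 0.8, -0.033 m is -0.66.

```bash
echo '[[-0.66, -0.46, 0, 0, 0, 0], [0, 0, 0.8, 0, 0, 0], [0, 0, 0.8, 0, 0, 0], [0, 0, 0.8, 0, 0, 0], [0, 0, 0.8, 0, 0, 0], [0, 0, 0.62, 0, 0, 0], [0, 0, 0, 0, 0, 0], [0, 0, 0, 0, 0, 0]]' | python3 shift.py; python3 fr.py
```

```text
time_s: 1.9
ee_pos: [0.4436, 0.3337, 0.0371]
eef_rot: [-3.141, -0.0, -3.02]
force: [-0.3, -0.5, 1.1]
grip_width: 0.0007
grip_force: 0.0
feeder xy [ -0.8 165.1] z 37.1 tip 15.1 rot [-3.141 -0.    -3.02 ] F feeder [-0.3 -0.5] [-0.3 -0.5  1.1] t 1.9 w 0.0006679478288883051
```

In the tool's units: -0.005 m is -0.1.

```bash
echo '[[0, -0.1, 0, 0, 0, 0], [0, -0.1, 0, 0, 0, 0], [0, -0.1, 0, 0, 0, 0], [0, -0.1, 0, 0, 0, 0], [0, -0.1, 0, 0, 0, 0], [0, 0, 0, 0, 0, 0], [0, 0, 0, 0, 0, 0]]' | python3 shift.py; python3 fr.py; python3 - <<'E'
from station import ctrl, cams, hand_in
import cv2
for n in('side','top'):cv2.imwrite(f'pics/{n}1.png',cams.camera(n)['pixels'])
a=cv2.resize(cv2.imread('pics/top1.png')[205:285,245:345],None,fx=4,fy=4);b=cv2.resize(cv2.imread('pics/side1.png')[180:300,200:300],None,fx=4,fy=4)
import numpy as np
cv2.imwrite('pics/p1.png',np.hstack([np.vstack([a,np.zeros((160,400,3),np.uint8)]),b]))
E
```

```text
time_s: 2.6
ee_pos: [0.4468, 0.309, 0.0369]
eef_rot: [3.141, 0.001, -3.021]
force: [0.6, 3.4, 2.9]
grip_width: 0.0006
grip_force: 1.9
feeder xy [ -0.7 140.1] z 36.9 tip 14.9 rot [ 3.141e+00  1.000e-03 -3.021e+00] F feeder [1.  3.3] [0.6 3.4 2.9] t 2.6 w 0.0005654791789087865
```

View pics/p1.png

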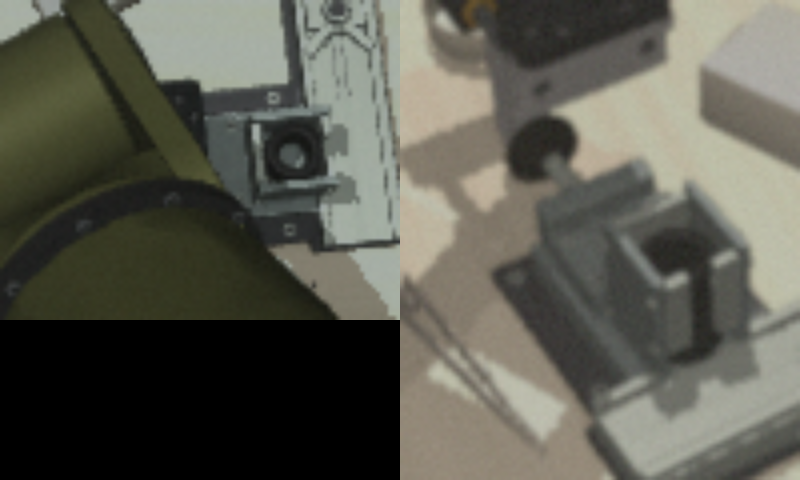

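The side crop shows the closed fingers standing behind the knob at about (535,140), centred on it. The force reads about 3.3 N, so there is contact. Next I press slowly.

In the tool's units: -0.003 m is -0.06.

```bash
echo '[[0, -0.06, 0, 0, 0, 0], [0, -0.06, 0, 0, 0, 0], [0, -0.06, 0, 0, 0, 0], [0, -0.06, 0, 0, 0, 0], [0, -0.06, 0, 0, 0, 0], [0, -0.06, 0, 0, 0, 0], [0, -0.06, 0, 0, 0, 0], [0, -0.06, 0, 0, 0, 0], [0, -0.06, 0, 0, 0, 0], [0, 0, 0, 0, 0, 0]]' | python3 shift.py; python3 fr.py
```

```text
time_s: 3.7
ee_pos: [0.4502, 0.2824, 0.0367]
eef_rot: [3.141, 0.001, -3.02]
force: [1.9, 7.2, 0.7]
grip_width: 0.0002
grip_force: 3.3
feeder xy [ -0.5 113.3] z 36.7 tip 14.7 rot [ 3.141e+00  1.000e-03 -3.020e+00] F feeder [2.8 7. ] [1.9 7.2 0.7] t 3.7 w 0.0001817749006350115
```

In the tool's units: -0.002 m is -0.04.

```bash
echo '[[0, -0.04, 0, 0, 0, 0], [0, -0.04, 0, 0, 0, 0], [0, -0.04, 0, 0, 0, 0], [0, 0, 0, 0, 0, 0]]' | python3 shift.py; python3 fr.py
```

```text
time_s: 4.1
ee_pos: [0.4509, 0.2766, 0.0367]
eef_rot: [3.14, 0.002, -3.02]
force: [2.4, 6.9, 1.4]
grip_width: 0.0001
grip_force: 3.7
feeder xy [ -0.5 107.5] z 36.7 tip 14.7 rot [ 3.14e+00  2.00e-03 -3.02e+00] F feeder [3.2 6.5] [2.4 6.9 1.4] t 4.1 w 0.0001482752602852226
```

In the tool's units: -0.002 m is -0.04.

```bash
echo '[[0, -0.04, 0, 0, 0, 0], [0, -0.04, 0, 0, 0, 0], [0, 0, 0, 0, 0, 0]]' | python3 shift.py; python3 fr.py
```

```text
time_s: 4.4
ee_pos: [0.4511, 0.2755, 0.037]
eef_rot: [3.136, 0.003, -3.021]
force: [-1.1, 32.4, -4.0]
grip_width: 0.0002
grip_force: 16.3
feeder xy [ -0.4 106.3] z 37.0 tip 15.0 rot [ 3.136e+00  3.000e-03 -3.021e+00] F feeder [ 2.9 32.3] [-1.1 32.4 -4. ] t 4.4 w 0.00024061951654077174
```

In the tool's units: -0.002 m is -0.04, -0.001 m is -0.02.

```bash
echo '[[0, -0.04, 0, 0, 0, 0], [0, -0.02, 0, 0, 0, 0], [0, 0, 0, 0, 0, 0]]' | python3 shift.py; python3 fr.py
```

```text
time_s: 4.7
ee_pos: [0.4512, 0.2751, 0.0372]
eef_rot: [3.131, 0.004, -3.02]
force: [-4.4, 55.9, -8.1]
grip_width: 0.0007
grip_force: 27.7
feeder xy [ -0.4 106. ] z 37.2 tip 15.2 rot [ 3.131  0.004 -3.02 ] F feeder [ 2.4 56. ] [-4.4 55.9 -8.1] t 4.7 w 0.0007385085032469608
```

Hard stop: the force jumped to 56 N with no further travel. Backing off smoothly, clear of the knob.

In the tool's units: -0.04 m is -0.8, 0.01 m is 0.2.

```bash
echo '[[0, 0.12, 0, 0, 0, 0], [0, 0.12, 0, 0, 0, 0], [0, 0.16, 0, 0, 0, 0], [0, 0.16, 0, 0, 0, 0], [0, 0.16, 0, 0, 0, 0], [0, 0.2, 0, 0, 0, 0], [0, 0.2, 0, 0, 0, 0], [0, 0.2, 0, 0, 0, 0], [0, 0, -0.8, 0, 0, 0], [0, 0, -0.8, 0, 0, 0]]' | python3 shift.py; echo '[[0, 0, -0.8, 0, 0, 0], [0.8, 0, 0, 0, 0, 0], [0.6, 0, 0, 0, 0, 0], [0, 0, 0, 0, 0, 0]]' | python3 shift.py; python3 fr.py; python3 - <<'E'
from station import ctrl, cams, hand_in
import cv2,numpy as np
for n in('side','top'):cv2.imwrite(f'pics/{n}2.png',cams.camera(n)['pixels'])
a=cv2.resize(cv2.imread('pics/top2.png')[200:280,255:345],None,fx=4,fy=4,interpolation=cv2.INTER_CUBIC);b=cv2.resize(cv2.imread('pics/side2.png')[200:310,220:330],None,fx=4,fy=4,interpolation=cv2.INTER_CUBIC)
cv2.imwrite('pics/p2.png',np.hstack([np.vstack([a,np.zeros((120,360,3),np.uint8)]),b]))
E
```

```text
time_s: 5.7
ee_pos: [0.4425, 0.3346, 0.1163]
eef_rot: [-3.14, -0.003, -3.02]
force: [0.1, 0.4, 1.0]
grip_width: 0.0006
grip_force: 0.0
time_s: 6.1
ee_pos: [0.3713, 0.3261, 0.1565]
eef_rot: [-3.141, -0.001, -3.019]
force: [-0.1, -0.1, 0.8]
grip_width: 0.0003
grip_force: 0.0
feeder xy [-73.6 166.2] z 156.5 tip 134.5 rot [-3.141e+00 -1.000e-03 -3.019e+00] F feeder [-0.1 -0.1] [-0.1 -0.1  0.8] t 6.1 w 0.0002850837217335624
```

View pics/p2.png

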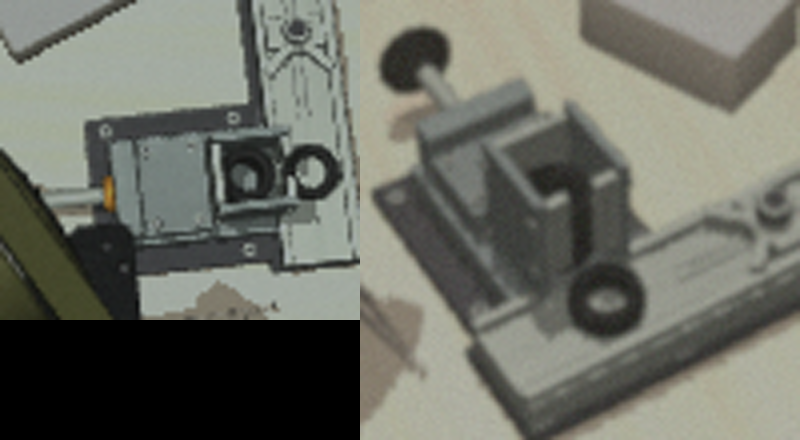

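The core is out on the track, with its centre at (313,170) in the top crop and (606,298) in the side crop. The knob is back out and the stack has dropped. Next I measure the core's position.

```bash
python3 - <<'E'
from geo import *
t=np.array([255+313.5/4-.5,200+170.5/4-.5]);s=np.array([220+246.5/4-.5,200+298.5/4-.5])
R=np.array([[np.cos(.122),-np.sin(.122)],[np.sin(.122),np.cos(.122)]])
P,e=tri(t,s);print(P,e);print((R.T@(P[:2]-[.4645,.170])*1e3).round(1))
for n,u in(('top',t),('side',s)):print(n,(R.T@(ray(n,u,.033)-[.4645,.170])*1e3).round(1))
E
```

```text
[0.46976693 0.1321711  0.03262392] 0.3227986849776414
[  0.6 -38.2]
top [  1.3 -38.4]
side [  0.1 -38.4]
```

In the tool's units: -0.042 m is -0.84, -0.041 m is -0.82.

```bash
echo '[[0, -0.82, 0, 0, 0, 0], [0, -0.82, 0, 0, 0, 0], [0, -0.82, 0, 0, 0, 0], [0, -0.84, 0, 0, 0, 0], [-0.68, -0.84, 0, 0, 0, 0], [0, 0, 0, 0, 0, 0], [0, 0, 0.7, 0, 0, 0], [0, 0, 0.7, 0, 0, 0], [0, 0, 0, 0, 0, 0], [0, 0, 0, 0, 0, 0]]' | python3 shift.py; python3 fr.py
```

```text
time_s: 7.2
ee_pos: [0.4301, 0.1278, 0.0869]
eef_rot: [-3.141, -0.001, -3.02]
force: [-0.5, -1.1, 0.2]
grip_width: 0.0006
grip_force: 0.0
feeder xy [-39.3 -37.7] z 86.9 tip 64.9 rot [-3.141e+00 -1.000e-03 -3.020e+00] F feeder [-0.6 -1. ] [-0.5 -1.1  0.2] t 7.2 w 0.0006459346490021379
```

In the tool's units: 0.02 m is 0.4, 0.014 m is 0.28.

```bash
echo '[[0, -0.04, 0.4, 0, 0, 0], [0, 0, 0.28, 0, 0, 0], [0, 0, 0, 0, 0, 0], [-0.08, 0, 0, 0, 0, 0], [-0.08, 0, 0, 0, 0, 0], [-0.08, 0, 0, 0, 0, 0], [-0.06, 0, 0, 0, 0, 0], [-0.06, 0, 0, 0, 0, 0], [-0.06, 0, 0, 0, 0, 0], [0, 0, 0, 0, 0, 0]]' | python3 shift.py; python3 fr.py
```

```text
time_s: 8.2
ee_pos: [0.4511, 0.1281, 0.0525]
eef_rot: [3.142, 0.0, -3.02]
force: [-0.6, -0.2, -0.0]
grip_width: 0.0001
grip_force: 0.0
feeder xy [-18.4 -39.9] z 52.5 tip 30.5 rot [ 3.142  0.    -3.02 ] F feeder [-0.6 -0.1] [-0.6 -0.2 -0. ] t 8.2 w 0.00010405841119973228
```

In the tool's units: -0.004 m is -0.08, -0.003 m is -0.06.

```bash
echo '[[-0.06, 0, 0, 0, 0, 0], [-0.08, 0, 0, 0, 0, 0], [-0.08, 0, 0, 0, 0, 0], [-0.08, 0, 0, 0, 0, 0], [-0.08, 0, 0, 0, 0, 0], [-0.08, 0, 0, 0, 0, 0], [-0.08, 0, 0, 0, 0, 0], [-0.08, 0, 0, 0, 0, 0], [-0.06, 0, 0, 0, 0, 0], [0, 0, 0, 0, 0, 0]]' | python3 shift.py; python3 fr.py; python3 - <<'E'
from station import ctrl, cams, hand_in
import cv2,numpy as np
for n in('side','top'):cv2.imwrite(f'pics/{n}3.png',cams.camera(n)['pixels'])
a=cv2.resize(cv2.imread('pics/top3.png')[190:270,265:355],None,fx=4,fy=4,interpolation=cv2.INTER_CUBIC);b=cv2.resize(cv2.imread('pics/side3.png')[200:310,240:350],None,fx=4,fy=4,interpolation=cv2.INTER_CUBIC)
cv2.imwrite('pics/p3.png',np.hstack([np.vstack([a,np.zeros((120,360,3),np.uint8)]),b]))
E
```

```text
time_s: 9.2
ee_pos: [0.4849, 0.1323, 0.0524]
eef_rot: [3.142, 0.0, -3.02]
force: [0.9, 0.2, 0.6]
grip_width: 0.0006
grip_force: 0.0
feeder xy [ 15.6 -39.9] z 52.4 tip 30.4 rot [ 3.142  0.    -3.02 ] F feeder [0.9 0.1] [0.9 0.2 0.6] t 9.2 w 0.0005654456863204702
```

View pics/p3.png

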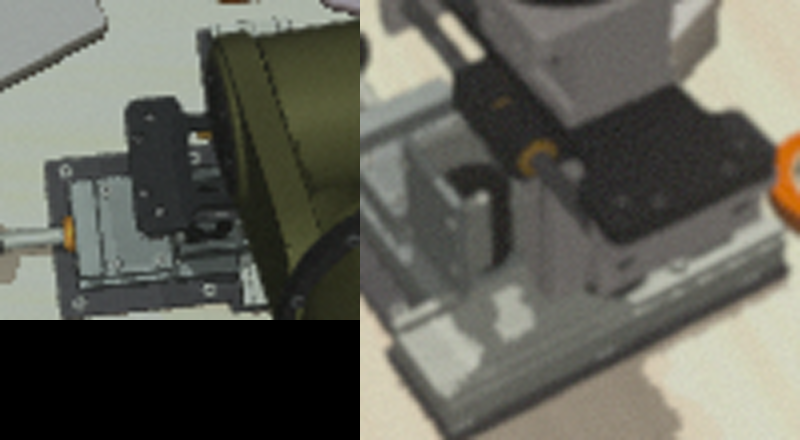

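The gripper hides the core and nothing else is touched. I'll continue in small steps until the force shows the V.

In the tool's units: -0.002 m is -0.04.

```bash
echo '[[-0.04, 0, 0, 0, 0, 0], [-0.04, 0, 0, 0, 0, 0], [-0.04, 0, 0, 0, 0, 0], [-0.04, 0, 0, 0, 0, 0], [0, 0, 0, 0, 0, 0]]' | python3 shift.py; python3 fr.py
```

```text
time_s: 9.8
ee_pos: [0.4928, 0.1332, 0.0524]
eef_rot: [3.142, 0.0, -3.02]
force: [0.5, -0.9, 0.6]
grip_width: 0.0007
grip_force: 0.0
feeder xy [ 23.6 -40. ] z 52.4 tip 30.4 rot [ 3.142  0.    -3.02 ] F feeder [ 0.4 -0.9] [ 0.5 -0.9  0.6] t 9.8 w 0.0006692347386896772
```

In the tool's units: -0.001 m is -0.02.

```bash
echo '[[-0.02, 0, 0, 0, 0, 0], [-0.02, 0, 0, 0, 0, 0], [0, 0, 0, 0, 0, 0]]' | python3 shift.py; python3 fr.py|cut -c1-160
```

```text
time_s: 10.1
ee_pos: [0.4946, 0.1334, 0.0524]
eef_rot: [-3.142, 0.0, -3.02]
force: [0.1, -0.0, 0.3]
grip_width: 0.0003
grip_force: 0.0
feeder xy [ 25.4 -40. ] z 52.4 tip 30.4 rot [-3.142  0.    -3.02 ] F feeder [ 0.1 -0. ] [ 0.1 -0.   0.3] t 10.1 w 0.0003419489354729281
```

In the tool's units: -0.001 m is -0.02.

```bash
echo '[[-0.02, 0, 0, 0, 0, 0], [-0.02, 0, 0, 0, 0, 0], [0, 0, 0, 0, 0, 0]]' | python3 shift.py|grep -A1 force:; python3 fr.py|cut -c1-30
```

```text
force: [0.1, -0.8, 0.4]
grip_width: 0.0006
grip_force: 0.0
feeder xy [ 27.4 -39.9] z 52.5
```

In the tool's units: -0.001 m is -0.02.

```bash
echo '[[-0.02, 0, 0, 0, 0, 0], [0, 0, 0, 0, 0, 0]]' | python3 shift.py|grep -A1 force:; python3 fr.py|cut -c1-30
```

```text
force: [-1.9, -1.8, 1.0]
grip_width: 0.0001
grip_force: 0.9
feeder xy [ 28.2 -40. ] z 52.4
```

In the tool's units: -0.001 m is -0.02.

```bash
echo '[[-0.02, 0, 0, 0, 0, 0], [0, 0, 0, 0, 0, 0]]' | python3 shift.py|grep -A1 force:; python3 fr.py|cut -c1-30
```

```text
force: [-8.1, -2.6, 6.1]
grip_width: 0.0003
grip_force: 4.1
feeder xy [ 28.4 -40. ] z 52.3
```

In the tool's units: -0.0005 m is -0.01.

```bash
echo '[[-0.01, 0, 0, 0, 0, 0], [0, 0, 0, 0, 0, 0]]' | python3 shift.py|grep -A1 force:; python3 fr.py|cut -c1-30
```

```text
force: [-11.1, -1.6, 8.1]
grip_width: 0.0002
grip_force: 5.7
feeder xy [ 28.5 -40. ] z 52.3
```

Firm stop at 11 N. Back off, rise, and look.

In the tool's units: 0.045 m is 0.9, -0.04 m is -0.8.

```bash
echo '[[0.04, 0, 0, 0, 0, 0], [0.12, 0, 0, 0, 0, 0], [0.24, 0, 0, 0, 0, 0], [0, 0, -0.6, 0, 0, 0], [0, 0, -0.8, 0, 0, 0], [0.8, 0, -0.4, 0, 0, 0], [0.9, 0, 0, 0, 0, 0], [0.9, 0, 0, 0, 0, 0], [0, 0, 0, 0, 0, 0]]' | python3 shift.py; echo '[[0.6, 0.8, 0, 0, 0, 0], [0, 0.9, 0, 0, 0, 0], [0, 0.9, 0, 0, 0, 0], [0, 0.9, 0, 0, 0, 0], [0, 0.9, 0, 0, 0, 0], [0, 0, 0, 0, 0, 0]]' | python3 shift.py; python3 - <<'E'
from station import ctrl, cams, hand_in
import cv2,numpy as np
for n in('side','top'):cv2.imwrite(f'pics/{n}4.png',cams.camera(n)['pixels'])
a=cv2.resize(cv2.imread('pics/top4.png')[190:280,275:395],None,fx=3.3,fy=3.3,interpolation=cv2.INTER_CUBIC);b=cv2.resize(cv2.imread('pics/side4.png')[200:320,230:350],None,fx=3.3,fy=3.3,interpolation=cv2.INTER_CUBIC)
a=np.vstack([a,np.zeros((b.shape[0]-a.shape[0],a.shape[1],3),np.uint8)])
cv2.imwrite('pics/p4.png',np.hstack([a,b]))
E
```

```text
time_s: 11.9
ee_pos: [0.346, 0.1154, 0.1421]
eef_rot: [-3.142, -0.001, -3.02]
force: [-0.6, -0.4, 0.2]
grip_width: 0.0005
grip_force: 0.0
time_s: 12.5
ee_pos: [0.2931, 0.3345, 0.1424]
eef_rot: [3.14, 0.001, -3.017]
force: [0.7, -0.5, -0.0]
grip_width: 0.0007
grip_force: 0.0
```

View pics/p4.png

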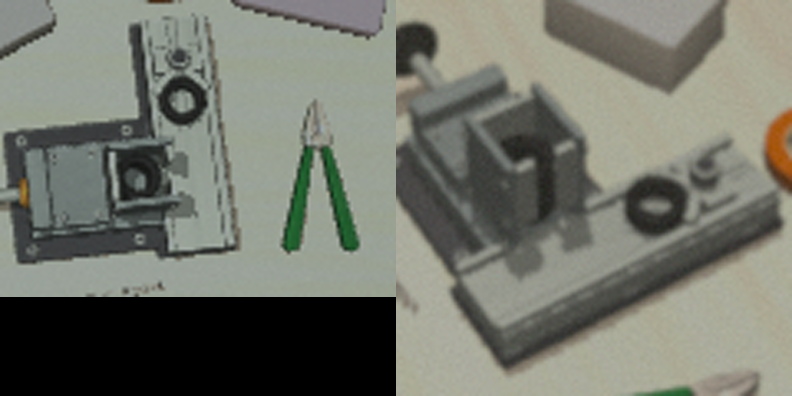

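The core sits at (184,101) in the top crop and (656,206) in the side crop, right in the V below the screw. The stack and cutters look unmoved. I'll check the 30 mm distance from core to screw.

```bash
python3 - <<'E'
from geo import *
t=lambda u,v:np.array([275+(u+.5)/3.3-.5,190+(v+.5)/3.3-.5]);s=lambda u,v:np.array([230+(u-396+.5)/3.3-.5,200+(v+.5)/3.3-.5])
R=np.array([[np.cos(.122),-np.sin(.122)],[np.sin(.122),np.cos(.122)]])
f=lambda p:(R.T@(p-[.4645,.170])*1e3).round(1)
for n,a,z in(('core',(t(184,101),s(656,205)),.034),('screw',(t(180,57),s(706,172)),.0425)):
    P,e=tri(*a);print(n,f(P[:2]),P[2].round(4),round(e,2),f(ray('top',a[0],z)),f(ray('side',a[1],z)))
for n in('top','side'):
    d=cv2.absdiff(cv2.imread(f'pics/{n}0.png'),cv2.imread(f'pics/{n}4.png')).max(2)
    _,_,st,_=cv2.connectedComponentsWithStats((cv2.medianBlur(d,3)>45).astype(np.uint8));print(n,[x.tolist() for x in st[1:] if x[4]>12])
E
```

```text
core [ 52.8 -39. ] 0.0319 0.06 [ 52.3 -38.6] [ 51.8 -40.5]
screw [ 83.1 -38.8] 0.0387 0.06 [ 82.3 -38.2] [ 81.1 -41.5]
top [[323, 214, 14, 14, 129], [213, 287, 73, 27, 1023], [293, 304, 23, 10, 143], [188, 310, 10, 2, 20], [250, 340, 8, 7, 32], [85, 343, 14, 7, 46], [78, 350, 8, 8, 32], [85, 351, 35, 23, 364], [155, 374, 13, 12, 57], [129, 380, 16, 15, 111], [116, 382, 5, 7, 20], [123, 385, 6, 6, 23], [318, 385, 35, 35, 836], [146, 387, 6, 7, 27], [154, 389, 6, 4, 14], [145, 395, 11, 5, 19], [158, 404, 17, 12, 137], [106, 409, 15, 11, 71], [55, 413, 4, 7, 17], [152, 415, 6, 5, 18], [175, 414, 5, 4, 13], [350, 416, 10, 4, 32]]
side [[0, 0, 48, 59, 1466], [51, 0, 95, 112, 5385], [9, 3, 18, 6, 69], [65, 25, 8, 4, 20], [46, 47, 11, 12, 68], [9, 66, 38, 15, 380], [52, 67, 5, 8, 18], [59, 68, 13, 28, 199], [97, 113, 64, 76, 2130], [299, 254, 19, 18, 211], [0, 336, 80, 56, 2075], [75, 343, 29, 77, 1091]]
```

The core-to-screw distance is 30.2 mm (30 expected), and only the core and the robot changed between pictures. Handing in.

```bash
python3 -c "
from station import ctrl, cams, hand_in
print(hand_in())"
```

```text
the job is handed in; nothing more can be done
None
```

I fed one core and pushed it home in the V stop, about 30 mm from the thumbscrew as it should be. The plunger sprang back out, the other cores stayed in the magazine, and the bystanders didn't move. I handed the job in at about 13 s; no verdict was returned.

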